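# Kit the circuit breakers into their trays

### The arm

A 7-joint arm with a two-finger parallel gripper is mounted at the origin on the work surface. World frame = base frame: x ahead of the robot, y to its left, z up, the work surface at z = 0. Lengths are in mm, angles in rad, forces in N, time in s.
With the tool pointing down it reaches from about 350 to 900 mm from the base axis. Payload 19.9 kg.
Tool frame: the origin (TCP) lies on the centre line of the jaws, within the pads' length; the fingertips stand 19 mm ahead of it and the grasp point (between the pads) is the TCP; z points along the fingers, y is the line along which they close (so a half turn about z gives the same grasp; the last joint's range is limited). The gripper opens to 85 mm and grips with 20 to 120 N. Pads are 22 mm wide; open, the fingers measure 114 mm over their backs; the gripper's body (76 mm by 85 mm) begins 54 mm behind the grasp point. The pads swing forward as they close: fully open they stand 13 mm farther back than shut.
Start: joints at [-1.327, 0.417, -0.01, 1.614, 0.005, 1.111, -0.053], TCP at [175.593, 599.809, 250.26] pointing down, gripper open.
Joint ranges: [-2.81, 2.81], [-0.39, 2.02], [-1.27, 1.25], [0.06, 2.57], [-1.19, 4.33], [0.19, 2], [-2.82, 2.82]. Speed limits (rad/s): [1.89, 1.89, 2.39, 2.39, 3.01, 3.01, 3.01].

### API

Orientations are given as a unit quaternion [w, x, y, z].
In Python, from bench import * gives the robot as it stands.
- The arm moves only by the tool move_arm, never from a script. Its argument "motion" is a list of rows, each a list of 2 entries, a list of its own where there are three numbers: the shift along the world's x, y, z in units of 30 mm (1.0 is 30 mm), then the turn, a rotation vector about the world's x, y, z in units of 10 degrees (1.0 is 10 degrees). A call has 1 to 12 rows; each row is the pose to reach, as a shift and turn from the pose commanded when the call began; what a row does not reach only later rows make up. A row lasts 1/8 s, in which the tool goes at most 62.5 mm and 10.7 degrees, less where a joint would pass 70% of its speed; a pose out of reach is approached as far as the arm can. A call with a gripper value outside its range is refused whole. "grip" is the opening in per cent of the stroke, from 0 (shut) to 100 (fully open), set as the call begins (left out, the last holds). The fingers move at their own pace and stop on an object; "newtons" is the grip in N (left out, the last holds). Time passes only in rows, so rows that repeat a pose let the fingers close. It gives the time, the measured TCP pose, the force, the opening and the grip force at its end, in the units of the state.
- get_obs(): the state, without advancing time (a new reading comes with each control period).
- read_camera(name): name is "scene" or "top"; returns a dict with "pixels" (384x512x3 uint8, red, green, blue), "fx", "fy", "cx", "cy" (pixels), "R" (3x3) and "t" (3): a world point X has camera coordinates R X + t. Camera axes: x right, y down, z forward; pixel columns grow to the right and rows downward; lengths in mm; the calibration is good to about 2 mm. A picture is of the moment at which its call begins. There is no depth.
- job_done(): hands the job in; it is judged then, once.
The state is a dict: "t": time; "joint_pos": joint angles; "joint_velocities": joint speeds; "effort": joint torques, N m; "tool_pos": TCP position; "eef_rot": TCP orientation; "ft_force": force on the tool from outside, world axes, zero at the start; "ft_torque": the same for the moment, N m; "gripper_width": opening from 0.0 (shut) to 1.0 (fully open); "grasp_force": force on a finger pad.
Only numpy, scipy, OpenCV 4.12 (cv2) and the standard library are available. Lean on these libraries where they do the work, as an engineer would, in place of code of your own. Each camera call takes 0.05 s, during which the arm holds its last target. There are 200 camera calls.

### The job

Kit the four white circuit breakers for the panel builders: stand each one flat on the floor of the cardboard tray made for its width, the one-pole in the narrowest tray, up to the four-pole in the widest. Keep the breakers upright on the way, and leave the black contactor and the timer relay standing where they are.

Things in the scene. Friction and masses are not known exactly. Their poses are not given: they have to be found in the camera images.
- breaker_one: loose white one-pole circuit breaker standing on its back, 1 black toggle on top; 18 mm wide (x). Foot 85 mm long (y), z 0 to 42; above it, centred, a nose 45 mm long (y), z 42 to 68, with upright faces at y = -22.5 and +22.5: pinch it there, along y, from above. Toggles reach z 77. About 110 g. Origin: centre of underside; z up. Half a turn makes no difference
- tray_one: open low cardboard tray for the one-pole breaker, narrowest of the four, fixed to the bench; outside 42 mm (x) by 109 mm (y), 22 mm high, walls and floor 3 mm thick: inside 36 x 103 mm, floor at z 3. Origin: centre of underside; z up. The breaker's 85 mm length goes along the tray's y
- breaker_two: loose white two-pole circuit breaker standing on its back, 2 black toggles in a row on top; 36 mm wide (x). Foot 85 mm long (y), z 0 to 42; above it, centred, a nose 45 mm long (y), z 42 to 68, with upright faces at y = -22.5 and +22.5: pinch it there, along y, from above. Toggles reach z 77. About 220 g. Origin: centre of underside; z up. Half a turn makes no difference
- tray_two: open low cardboard tray for the two-pole breaker, second narrowest of the four, fixed to the bench; outside 60 mm (x) by 109 mm (y), 22 mm high, walls and floor 3 mm thick: inside 54 x 103 mm, floor at z 3. Origin: centre of underside; z up. The breaker's 85 mm length goes along the tray's y
- breaker_three: loose white three-pole circuit breaker standing on its back, 3 black toggles in a row on top; 54 mm wide (x). Foot 85 mm long (y), z 0 to 42; above it, centred, a nose 45 mm long (y), z 42 to 68, with upright faces at y = -22.5 and +22.5: pinch it there, along y, from above. Toggles reach z 77. About 330 g. Origin: centre of underside; z up. Half a turn makes no difference
- tray_three: open low cardboard tray for the three-pole breaker, second widest of the four, fixed to the bench; outside 78 mm (x) by 109 mm (y), 22 mm high, walls and floor 3 mm thick: inside 72 x 103 mm, floor at z 3. Origin: centre of underside; z up. The breaker's 85 mm length goes along the tray's y
- breaker_four: loose white four-pole circuit breaker standing on its back, 4 black toggles in a row on top; 72 mm wide (x). Foot 85 mm long (y), z 0 to 42; above it, centred, a nose 45 mm long (y), z 42 to 68, with upright faces at y = -22.5 and +22.5: pinch it there, along y, from above. Toggles reach z 77. About 440 g. Origin: centre of underside; z up. Half a turn makes no difference
- tray_four: open low cardboard tray for the four-pole breaker, widest of the four, fixed to the bench; outside 96 mm (x) by 109 mm (y), 22 mm high, walls and floor 3 mm thick: inside 90 x 103 mm, floor at z 3. Origin: centre of underside; z up. The breaker's 85 mm length goes along the tray's y
- contactor: bystander: loose black contactor, 45 x 75 mm, 82 mm high, stepped like a breaker but black, with a grey square and no toggles on top. Origin: centre of its underside; z up
- timer_relay: bystander: loose dark steel-grey timer relay, a plain block 36 x 90 mm, 58 mm high, with a round grey dial (26 mm across) on top up to 66 mm and no toggles. Origin: centre of its underside; z up
Mind the look-alikes: they are no part of the job. Leave any turquoise look-alike of the breaker_one alone.

How it is judged:
By the outcome, as a careful person would: the job done as asked, in the order asked, and still so for the second after the job is handed in, with the robot touching nothing.
It also fails if it takes over 120 s, if anything falls off the work surface, if the arm or the gripper's body presses on something with over 40 N, if the wrist force passes 120 N, or if a joint passes its speed limit or range.

## Working session

There is one attempt and no reset: what is moved stays moved. The work goes in short steps, Python scripts to look and compute and a tool call to move; the robot and the scene stay as the last step left them, time stands still between calls to the robot, and variables do not carry over. Pictures are saved under pics/ and viewed, at most 14 in all, crops included, and the job is handed in when it is done.

Besides the shell and the picture viewer there is one more tool, called as name(argument=value, ...), one argument or row to a line, values as JSON. move_arm: Moves the arm, as the interface text tells. Its arguments: {"type":"object","properties":{"motion":{"type":"array","items":{"type":"array"}},"grip":{"type":"number"},"newtons":{"type":"number"}},"required":["motion"]}

```bash
mkdir -p pics; python3 - <<'E'
from bench import *
import cv2,numpy as np
o=get_obs();print(o['t'],o['tool_pos'],o['eef_rot'],o['gripper_width'])
for n in('scene','top'):
    c=read_camera(n);np.save(n+'.npy',c,allow_pickle=True)
    cv2.imwrite(f'pics/{n}0.png',c['pixels'][:,:,::-1]);print(n,c['fx'],c['cx'],c['cy'],c['R'],c['t'])
E
```

```text
0.0 [175.5272863  599.51022039 249.6693536 ] [-3.91215523e-05  1.41926208e-01  9.89877056e-01 -6.02772870e-04] 0.9998228135769245
scene 374.5675797688721 256.7794565496375 187.22613298081666 [[ 0.18832963  0.98210262 -0.00252795]
 [ 0.6934651  -0.13480182 -0.70776735]
 [-0.69544094  0.13154052 -0.70644107]] [ -78.91219579 -344.44013372 1583.98865591]
top 411.94724087058825 256.3011310547842 191.5852102667231 [[ 1.78720506e-02 -9.99839880e-01  8.96962806e-04]
 [-9.90146306e-01 -1.78233850e-02 -1.38897878e-01]
 [ 1.38891624e-01  1.59426550e-03 -9.90306304e-01]] [ -12.14135548  529.12061317 1044.03187507]
```

View pics/top0.png

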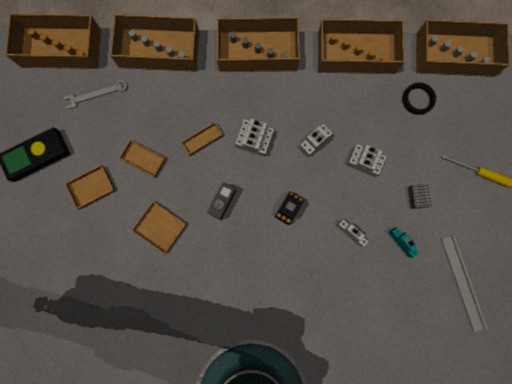

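View pics/scene0.png

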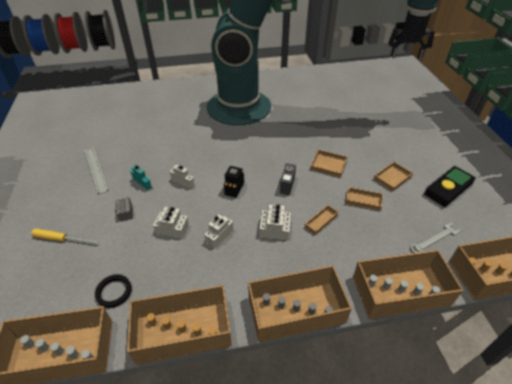

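The top view shows the one-, two-, three- and four-pole breakers at px (353,232), (316,138), (367,157) and (255,136). The trays, one to four, are at (203,138), (143,157), (91,187) and (160,227). The contactor is at (290,207), the relay at (222,200), and the turquoise look-alike at (404,241).

```bash
cat > h.py <<'E'
import numpy as np,cv2
def ray(c,uv,z):
    d=np.c_[(np.atleast_2d(uv)-[c['cx'],c['cy']])/[c['fx'],c['fy']],np.ones(len(np.atleast_2d(uv)))]
    d=d@c['R'];o=-c['R'].T@c['t'];return o+d*((z-o[2])/d[:,2])[:,None]
def load(n): return np.load(n+'.npy',allow_pickle=True).item()
def blob(m,c,z,seed):
    n,l,s,ce=cv2.connectedComponentsWithStats(m.astype(np.uint8))
    k=min(range(1,n),key=lambda i:np.hypot(*(ce[i]-seed))+(1e3 if s[i][4]<12 else 0))
    ys,xs=np.where(l==k)
    P=ray(c,np.c_[xs,ys],z)[:,:2]
    return cv2.minAreaRect(P.astype(np.float32)),P
E
python3 - <<'E'
from h import *
c=load('top');im=c['pixels'];hsv=cv2.cvtColor(im,cv2.COLOR_RGB2HSV)
br=(hsv[...,0]>8)&(hsv[...,0]<22)&(hsv[...,1]>110)
for s in[(203,138),(143,157),(91,187),(160,227)]:
    r,P=blob(br,c,18,s);print('tray',np.round(r[0],1),np.round(r[1],1),round(r[2],1),len(P))
for t in(110,150):
  w=(im.min(2)>t)
  for s in[(353,232),(316,138),(367,157),(255,136)]:
    r,P=blob(w,c,60,s);print(t,np.round(r[0],1),np.round(r[1],1),round(r[2],1),len(P))
tiles=[]
for (x,y) in[(353,232),(316,138),(367,157),(255,136)]:
    tiles.append(cv2.resize(im[y-25:y+25,x-25:x+25,::-1],(390,290) if 0 else (300,300),interpolation=cv2.INTER_CUBIC))
cv2.imwrite('pics/t1.png',np.vstack([np.hstack(tiles[:2]),np.hstack(tiles[2:])]))
E
```

```text
tray [675.4 148.2] [ 45.4 110. ] 33.3 649
tray [618.4 307.7] [113.1  60.6] 63.2 905
tray [537.3 443.2] [ 81.6 112.2] 28.7 1260
tray [432.9 252.9] [111.2  96.7] 56.6 1533
110 [ 437.7 -243.9] [ 8.8 14.6] 45.2 22
110 [ 664.8 -148.4] [33.5  7.6] 44.7 40
110 [ 630.2 -281.8] [ 9.5 51.8] 64.6 61
110 [659.1  -2. ] [14.9 32.9] 73.0 46Traceback (most recent call last):
  File "<stdin>", line 9, in <module>
  File "h.py", line 8, in blob
    k=min(range(1,n),key=lambda i:np.hypot(*(ce[i]-seed))+(1e3 if s[i][4]<12 else 0))
ValueError: min() iterable argument is empty
```

```bash
python3 - <<'E'
from h import *
for n,S in(('top',[(353,232),(316,138),(367,157),(255,136)]),('scene',[(181,177),(218,229),(170,221),(275,221)])):
  c=load(n);im=c['pixels'];tiles=[]
  for (x,y) in S:
    t=cv2.resize(im[y-25:y+25,x-25:x+25,::-1],(300,300),interpolation=cv2.INTER_CUBIC)
    t=np.clip(t*1.6,0,255).astype(np.uint8)
    for k in range(0,50,10):
        cv2.putText(t,str(x-25+k),(k*6,8),0,.3,(0,255,255));cv2.putText(t,str(y-25+k),(0,k*6+4),0,.3,(0,255,255))
    tiles.append(t)
  cv2.imwrite(f'pics/{n}1.png',np.vstack([np.hstack(tiles[:2]),np.hstack(tiles[2:])]))
E
```

```text
(no output)
```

View pics/top1.png

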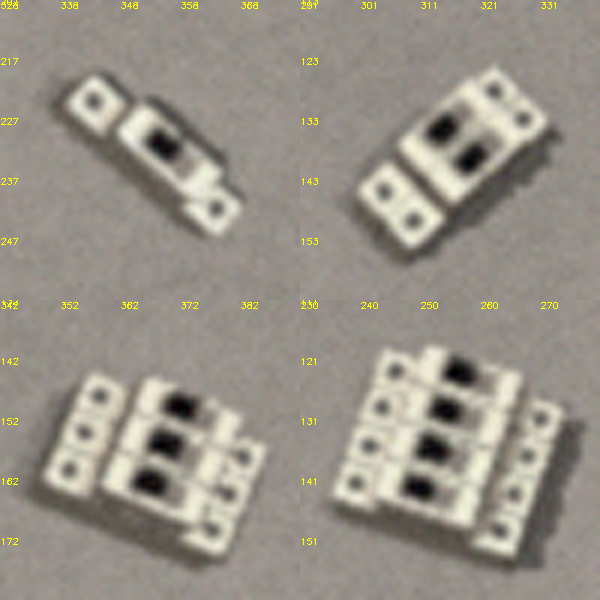

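View pics/scene1.png

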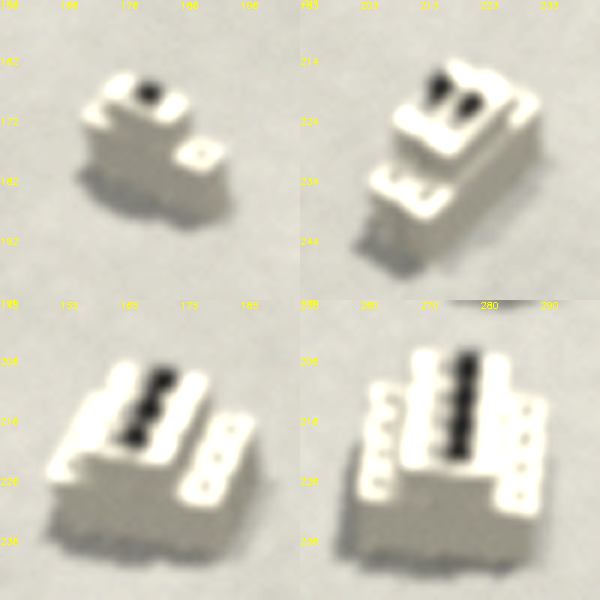

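Each breaker's screws show clearly on its foot ledge (z≈42) in the top crop. I'll use them for the centre and the axis.

```bash
python3 - <<'E'
from h import *
c=load('top')
print('cam',-c['R'].T@c['t'])
S={1:((328,207),[(93,101)],[(215,208)]),2:((291,113),[(84,192),(113,221)],[(193,91),(223,120)]),
3:((342,132),[(99,96),(85,132),(69,170)],[(243,157),(228,193),(212,230)]),
4:((230,111),[(95,71),(81,107),(69,146),(55,184)],[(241,119),(227,157),(214,194),(199,231)])}
for k,(o,L,R) in S.items():
    f=lambda q:ray(c,np.array(o)+(np.array(q)+.5)/6-.5,42)[:,:2]
    l,r=f(L),f(R);d=(r-l).mean(0);a=np.degrees(np.arctan2(d[1],d[0]))%180
    print(k,'ctr',np.round((l.mean(0)+r.mean(0))/2,1),'yaxis',round(a,1),'span',round(np.hypot(*d),1),'pitch',[round(np.hypot(*v),1) for v in np.diff(l,axis=0)])
hsv=cv2.cvtColor(c['pixels'],cv2.COLOR_RGB2HSV)
br=(hsv[...,0]>8)&(hsv[...,0]<22)&(hsv[...,1]>110)
for s in[(203,138),(143,157),(91,187),(160,227)]:
    r,P=blob(br,c,22,s);w,h=r[1];print('tray',np.round(r[0],1),np.round(r[1],1),'yaxis',round((r[2]+(90 if h>w else 0))%180,1))
E
```

```text
cam [ 379.11652811   -4.37315499 1107.41596774]
1 ctr [ 427.1 -254.2] yaxis 49.1 span 68.4 pitch []
2 ctr [ 673.8 -159.3] yaxis 134.0 span 67.6 pitch [np.float64(18.2)]
3 ctr [ 621.5 -295. ] yaxis 67.3 span 67.8 pitch [np.float64(17.6), np.float64(18.7)]
4 ctr [678.5   5.7] yaxis 72.2 span 68.1 pitch [np.float64(17.7), np.float64(18.6), np.float64(18.4)]
tray [674.3 147.7] [ 45.3 109.6] yaxis 123.3
tray [617.6 306.6] [112.7  60.3] yaxis 63.2
tray [536.7 441.5] [ 81.3 111.8] yaxis 118.7
tray [432.7 251.9] [110.7  96.3] yaxis 56.6
```

move_arm(
  motion=[
    [[10.8, -15, 0], [0, 0, -2.46]],
    [[10.8, -15, 0], [0, 0, -2.46]],
    [[10.8, -15, 0], [0, 0, -2.46]],
    [[10.8, -15, 0], [0, 0, -2.46]],
    [[10.8, -15, 0], [0, 0, -2.46]],
    [[10.8, -15, 0], [0, 0, -2.46]],
    [[10.8, -15, 0], [0, 0, -2.46]],
    [[10.8, -15, 0], [0, 0, -2.46]],
    [[10.8, -15, 0], [0, 0, -2.46]],
    [[8.4, -28.46, -4], [0, 0, -2.46]],
    [[8.4, -28.46, -4], [0, 0, -2.46]],
    [[8.4, -28.46, -4], [0, 0, -2.46]],
  ],
  grip=100,
  newtons=40,
)

```text
t: 1.6
tool_pos: [467.3, -29.1, 197.1]
eef_rot: [0.0, 0.349, 0.937, -0.0]
ft_force: [2.0, 0.0, -0.4]
gripper_width: 1.001
grasp_force: 0.0
```

move_arm(
  motion=[
    [[-1.34, -7.5, -2.2], [0, 0, 0]],
    [[-1.34, -7.5, -2.2], [0, 0, 0]],
    [[-1.34, -7.5, -2.2], [0, 0, 0]],
    [[-1.34, -7.5, -2.2], [0, 0, 0]],
    [[-1.34, -7.5, -2.2], [0, 0, 0]],
    [[-1.34, -7.5, -2.2], [0, 0, 0]],
  ],
)

```text
t: 2.35
tool_pos: [427.8, -251.9, 131.4]
eef_rot: [-0.0, 0.35, 0.937, 0.0]
ft_force: [0.1, 1.7, 0.2]
gripper_width: 1.001
grasp_force: 0.0
```

move_arm(
  motion=[
    [[-0.02, -0.08, -1], [0, 0, 0]],
    [[-0.02, -0.08, -2.2], [0, 0, 0]],
    [[-0.02, -0.08, -2.2], [0, 0, 0]],
    [[-0.02, -0.08, -2.2], [0, 0, 0]],
  ],
)

```text
t: 2.85
tool_pos: [427.9, -254.4, 66.8]
eef_rot: [0.0, 0.349, 0.937, 0.0]
ft_force: [0.2, -0.0, -0.3]
gripper_width: 1.0
grasp_force: 0.0
```

move_arm(
  motion=[
    [[0, 0, 0], [0, 0, 0]],
    [[0, 0, 0], [0, 0, 0]],
    [[0, 0, 0], [0, 0, 0]],
    [[0, 0, 0], [0, 0, 0]],
    [[0, 0, 0], [0, 0, 0]],
    [[0, 0, 0], [0, 0, 0]],
    [[0, 0, 0], [0, 0, 0]],
    [[0, 0, 0], [0, 0, 0]],
  ],
  grip=30,
)

```text
t: 3.85
tool_pos: [427.7, -254.9, 66.4]
eef_rot: [0.001, 0.35, 0.937, 0.0]
ft_force: [-0.9, 1.2, 11.4]
gripper_width: 0.519
grasp_force: 39.8
```

move_arm(
  motion=[
    [[0, 0, 1], [0, 0, 0]],
    [[0, 0, 2.5], [0, 0, 0]],
    [[0, 0, 4.5], [0, 0, 0]],
    [[0, 0, 4.5], [0, 0, 0]],
  ],
)

```text
t: 4.35
tool_pos: [428.7, -255.6, 204.5]
eef_rot: [0.003, 0.35, 0.937, 0.0]
ft_force: [0.1, 0.2, -2.0]
gripper_width: 0.515
grasp_force: 42.7
```

```bash
python3 - <<'E'
from bench import *
import cv2,numpy as np
ims=[]
for n in('scene','top'):
    c=read_camera(n);p=c['pixels']
    p=p[90:260,60:330] if n=='scene' else p[100:290,60:440]
    ims.append(cv2.resize(p[:,:,::-1],(570,300),interpolation=cv2.INTER_CUBIC))
cv2.imwrite('pics/l1.png',np.vstack(ims))
E
```

```text
(no output)
```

View pics/l1.png

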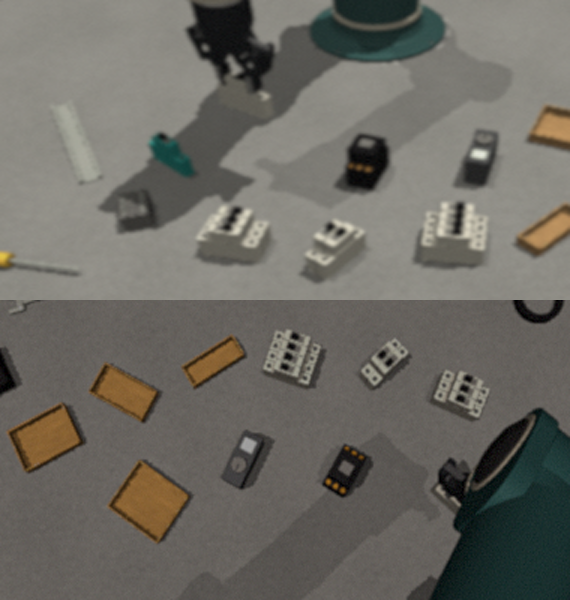

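The breaker hangs upright in the jaws (scene crop at 245,95) and nothing else has moved. Next, tray one.

move_arm(
  motion=[
    [[8.24, 13.45, 0], [0, 0, 7.42]],
    [[8.24, 13.45, 0], [0, 0, 7.42]],
    [[8.24, 13.45, 0], [0, 0, 7.42]],
    [[8.24, 13.45, 0], [0, 0, 7.42]],
    [[8.24, 13.45, 0], [0, 0, 7.42]],
    [[8.24, 13.45, 0], [0, 0, 7.42]],
    [[8.24, 13.45, 0], [0, 0, 7.42]],
    [[8.24, 13.45, 0], [0, 0, 7.42]],
    [[8.24, 13.45, 0], [0, 0, 7.42]],
    [[8.24, 13.45, 0], [0, 0, 7.42]],
    [[8.24, 13.45, 0], [0, 0, 7.42]],
  ],
)

```text
t: 5.82
tool_pos: [674.1, 147.4, 200.2]
eef_rot: [-0.0, -0.286, 0.958, -0.0]
ft_force: [0.7, 0.3, -1.0]
gripper_width: 0.517
grasp_force: 42.6
```

move_arm(
  motion=[
    [[0.04, 0.03, -1.5], [0, 0, 0]],
    [[0.04, 0.03, -3], [0, 0, 0]],
    [[0.04, 0.03, -3.6], [0, 0, 0]],
    [[0.04, 0.03, -4], [0, 0, 0]],
    [[0.04, 0.03, -4.3], [0, 0, 0]],
    [[0.04, 0.03, -4.3], [0, 0, 0]],
  ],
)

```text
t: 6.58
tool_pos: [675.8, 149.7, 71.9]
eef_rot: [0.0, -0.286, 0.958, -0.0]
ft_force: [1.1, 1.0, -1.2]
gripper_width: 0.513
grasp_force: 42.6
```

```bash
python3 - <<'E'
from bench import *
import cv2,numpy as np
ims=[]
for n,x,y in(('scene',321,220),('top',203,138)):
    p=read_camera(n)['pixels'][y-35:y+35,x-35:x+35]
    ims.append(cv2.resize(p[:,:,::-1],(400,400),interpolation=cv2.INTER_CUBIC))
cv2.imwrite('pics/p1.png',np.hstack(ims))
E
```

```text
(no output)
```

View pics/p1.png

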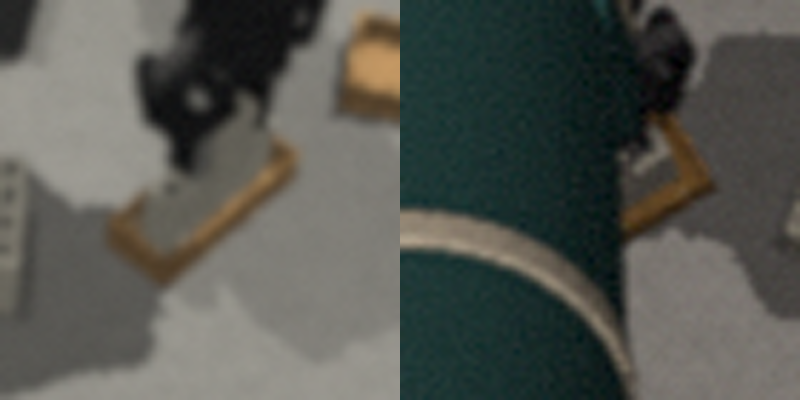

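The breaker is within the tray walls. I'll set it down and release.

move_arm(
  motion=[
    [[0, 0, -0.05], [0, 0, 0]],
    [[0, 0, -0.08], [0, 0, 0]],
    [[0, 0, -0.08], [0, 0, 0]],
  ],
)

```text
t: 7.05
tool_pos: [675.8, 149.7, 69.5]
eef_rot: [0.0, -0.286, 0.958, -0.0]
ft_force: [-0.4, -0.6, 1.6]
gripper_width: 0.511
grasp_force: 43.1
```

move_arm(
  motion=[
    [[0, 0, 0], [0, 0, 0]],
    [[0, 0, 0], [0, 0, 0]],
    [[0, 0, 0], [0, 0, 0]],
    [[0, 0, 0], [0, 0, 0]],
    [[0, 0, 0], [0, 0, 0]],
    [[0, 0, 0], [0, 0, 0]],
    [[0, 0, 0.5], [0, 0, 0]],
    [[0, 0, 2], [0, 0, 0]],
    [[0, 0, 4], [0, 0, 0]],
    [[0, 0, 4], [0, 0, 0]],
  ],
  grip=100,
)

```text
t: 8.3
tool_pos: [677.9, 149.9, 195.6]
eef_rot: [0.004, -0.286, 0.958, -0.0]
ft_force: [0.4, 0.0, 0.0]
gripper_width: 0.999
grasp_force: 0.0
```

move_arm(
  motion=[
    [[-0.07, -10.3, -2], [0, 0, 1.07]],
    [[-0.07, -10.3, -2], [0, 0, 1.07]],
    [[-0.07, -10.3, -2], [0, 0, 1.07]],
    [[-0.07, -10.3, -2], [0, 0, 1.07]],
    [[-0.07, -10.3, -2], [0, 0, 1.07]],
    [[-0.07, -10.3, -2], [0, 0, 1.07]],
    [[-0.07, -10.3, -2], [0, 0, 1.07]],
    [[-0.07, -10.3, -2], [0, 0, 1.07]],
    [[-0.07, -10.3, -2], [0, 0, 1.07]],
  ],
)

```text
t: 9.43
tool_pos: [673.8, -158.1, 129.5]
eef_rot: [0.0, -0.375, 0.927, 0.0]
ft_force: [-1.2, 0.6, -0.5]
gripper_width: 0.995
grasp_force: 0.0
```

move_arm(
  motion=[
    [[0, -0.04, -1.1], [0, 0, 0]],
    [[0, -0.04, -2.1], [0, 0, 0]],
    [[0, -0.04, -2.1], [0, 0, 0]],
    [[0, -0.04, -2.1], [0, 0, 0]],
  ],
)

```text
t: 9.93
tool_pos: [674.2, -160.4, 67.6]
eef_rot: [0.001, -0.375, 0.927, -0.0]
ft_force: [-0.0, 0.2, 0.9]
gripper_width: 1.002
grasp_force: 0.0
```

move_arm(
  motion=[
    [[0, 0, 0], [0, 0, 0]],
    [[0, 0, 0], [0, 0, 0]],
    [[0, 0, 0], [0, 0, 0]],
    [[0, 0, 0], [0, 0, 0]],
    [[0, 0, 0], [0, 0, 0]],
    [[0, 0, 0], [0, 0, 0]],
    [[0, 0, 0], [0, 0, 0]],
    [[0, 0, 0], [0, 0, 0]],
  ],
  grip=30,
)

```text
t: 10.92
tool_pos: [673.9, -160.5, 67.1]
eef_rot: [0.0, -0.375, 0.927, -0.0]
ft_force: [-1.6, 0.8, 5.6]
gripper_width: 0.515
grasp_force: 41.3
```

move_arm(
  motion=[
    [[0, 0, 1], [0, 0, 0]],
    [[0, 0, 2.5], [0, 0, 0]],
    [[0, 0, 4.5], [0, 0, 0]],
    [[0, 0, 4.5], [0, 0, 0]],
  ],
)

```text
t: 11.42
tool_pos: [675.5, -161.2, 206.6]
eef_rot: [0.003, -0.374, 0.927, -0.002]
ft_force: [0.2, -0.4, -3.4]
gripper_width: 0.519
grasp_force: 42.3
```

move_arm(
  motion=[
    [[-1.84, 15.61, 0], [0, 0, -7.08]],
    [[-1.84, 15.61, 0], [0, 0, -7.08]],
    [[-1.84, 15.61, 0], [0, 0, -7.08]],
    [[-1.84, 15.61, 0], [0, 0, -7.08]],
    [[-1.84, 15.61, 0], [0, 0, -7.08]],
    [[-1.84, 15.61, 0], [0, 0, -7.08]],
    [[-1.84, 15.61, 0], [0, 0, -7.08]],
    [[-1.84, 15.61, 0], [0, 0, -7.08]],
    [[-1.84, 15.61, 0], [0, 0, -7.08]],
    [[-1.84, 15.61, 0], [0, 0, -7.08]],
    [[-1.84, 15.61, 0], [0, 0, -7.08]],
    [[-1.84, 15.61, 0], [0, 0, -7.08]],
  ],
)

```text
t: 12.92
tool_pos: [618.6, 306.8, 201.3]
eef_rot: [0.0, 0.233, 0.973, -0.0]
ft_force: [-0.1, -0.5, -2.1]
gripper_width: 0.515
grasp_force: 42.3
```

move_arm(
  motion=[
    [[0, 0.03, -1.5], [0, 0, 0]],
    [[0, 0.03, -3], [0, 0, 0]],
    [[0, 0.03, -3.6], [0, 0, 0]],
    [[0, 0.03, -4], [0, 0, 0]],
    [[0, 0.03, -4.3], [0, 0, 0]],
    [[0, 0.03, -4.3], [0, 0, 0]],
  ],
)

```text
t: 13.68
tool_pos: [618.5, 308.8, 72.5]
eef_rot: [0.0, 0.232, 0.973, 0.0]
ft_force: [0.8, -0.2, -2.5]
gripper_width: 0.515
grasp_force: 42.2
```

```bash
python3 - <<'E'
from bench import *
import cv2,numpy as np
ims=[]
for x,y in((321,220),(363,200)):
    p=read_camera('scene')['pixels'][y-35:y+35,x-35:x+35]
    ims.append(cv2.resize(p[:,:,::-1],(400,400),interpolation=cv2.INTER_CUBIC))
cv2.imwrite('pics/p2.png',np.hstack(ims))
E
```

```text
(no output)
```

View pics/p2.png

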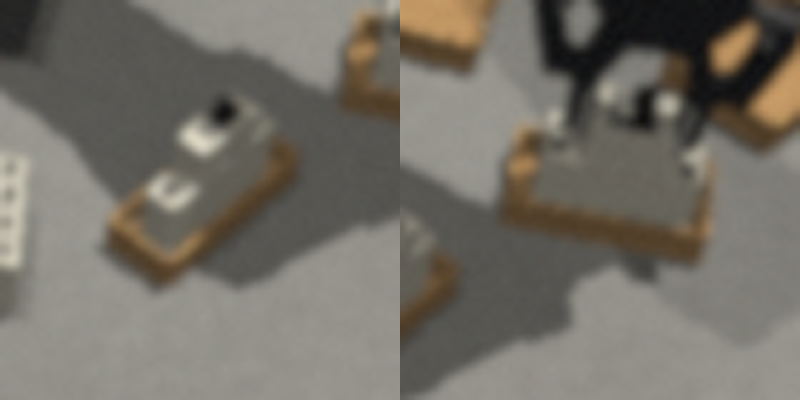

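Breaker one stands flat in tray one (left crop). Breaker two is centred inside tray two, so I'll lower it and release.

move_arm(
  motion=[
    [[0, 0, -0.05], [0, 0, 0]],
    [[0, 0, -0.08], [0, 0, 0]],
    [[0, 0, -0.08], [0, 0, 0]],
  ],
)

```text
t: 14.15
tool_pos: [618.4, 308.8, 70.1]
eef_rot: [0.0, 0.232, 0.973, 0.0]
ft_force: [-0.4, -0.3, 2.2]
gripper_width: 0.519
grasp_force: 42.8
```

move_arm(
  motion=[
    [[0, 0, 0], [0, 0, 0]],
    [[0, 0, 0], [0, 0, 0]],
    [[0, 0, 0], [0, 0, 0]],
    [[0, 0, 0], [0, 0, 0]],
    [[0, 0, 0], [0, 0, 0]],
    [[0, 0, 0], [0, 0, 0]],
    [[0, 0, 0.5], [0, 0, 0]],
    [[0, 0, 2], [0, 0, 0]],
    [[0, 0, 4], [0, 0, 0]],
    [[0, 0, 4], [0, 0, 0]],
  ],
  grip=100,
)

```text
t: 15.4
tool_pos: [620.4, 309.4, 196.1]
eef_rot: [0.003, 0.232, 0.973, 0.003]
ft_force: [0.2, -0.3, -0.6]
gripper_width: 1.002
grasp_force: 0.0
```

move_arm(
  motion=[
    [[0.1, -20.13, -2], [0, 0, 0.42]],
    [[0.1, -20.13, -2], [0, 0, 0.42]],
    [[0.1, -20.13, -2], [0, 0, 0.42]],
    [[0.1, -20.13, -2], [0, 0, 0.42]],
    [[0.1, -20.13, -2], [0, 0, 0.42]],
    [[0.1, -20.13, -2], [0, 0, 0.42]],
    [[0.1, -20.13, -2], [0, 0, 0.42]],
    [[0.1, -20.13, -2], [0, 0, 0.42]],
    [[0.1, -20.13, -2], [0, 0, 0.42]],
    [[0.1, -20.13, -2], [0, 0, 0.42]],
    [[0.1, -20.13, -2], [0, 0, 0.42]],
    [[0.1, -20.13, -2], [0, 0, 0.42]],
  ],
)

```text
t: 16.9
tool_pos: [621.4, -294.8, 129.8]
eef_rot: [-0.0, 0.196, 0.981, 0.0]
ft_force: [0.6, 0.2, -0.9]
gripper_width: 1.0
grasp_force: 0.0
```

move_arm(
  motion=[
    [[0, 0, -1.1], [0, 0, 0]],
    [[0, 0, -2.1], [0, 0, 0]],
    [[0, 0, -2.1], [0, 0, 0]],
    [[0, 0, -2.1], [0, 0, 0]],
  ],
)

```text
t: 17.4
tool_pos: [622.1, -294.9, 68.2]
eef_rot: [0.001, 0.196, 0.981, -0.0]
ft_force: [1.1, -0.0, 1.1]
gripper_width: 1.0
grasp_force: 0.0
```

move_arm(
  motion=[
    [[0, 0, 0], [0, 0, 0]],
    [[0, 0, 0], [0, 0, 0]],
    [[0, 0, 0], [0, 0, 0]],
    [[0, 0, 0], [0, 0, 0]],
    [[0, 0, 0], [0, 0, 0]],
    [[0, 0, 0], [0, 0, 0]],
    [[0, 0, 0], [0, 0, 0]],
    [[0, 0, 0], [0, 0, 0]],
  ],
  grip=30,
  newtons=50,
)

```text
t: 18.4
tool_pos: [621.7, -295.5, 67.8]
eef_rot: [0.001, 0.196, 0.981, -0.0]
ft_force: [-0.6, 1.7, 7.1]
gripper_width: 0.513
grasp_force: 51.9
```

move_arm(
  motion=[
    [[0, 0, 1], [0, 0, 0]],
    [[0, 0, 2.5], [0, 0, 0]],
    [[0, 0, 4.5], [0, 0, 0]],
    [[0, 0, 4.5], [0, 0, 0]],
  ],
)

```text
t: 18.9
tool_pos: [622.9, -296.4, 206.9]
eef_rot: [0.004, 0.196, 0.981, -0.001]
ft_force: [0.7, -0.1, -4.7]
gripper_width: 0.514
grasp_force: 53.0
```

move_arm(
  motion=[
    [[-1.4, 12.3, 0], [0, 0, 2.57]],
    [[-1.4, 12.3, 0], [0, 0, 2.57]],
    [[-1.4, 12.3, 0], [0, 0, 2.57]],
    [[-1.4, 12.3, 0], [0, 0, 2.57]],
    [[-1.4, 12.3, 0], [0, 0, 2.57]],
    [[-1.4, 12.3, 0], [0, 0, 2.57]],
    [[-2.81, 24.61, 0], [0, 0, 5.14]],
    [[-2.81, 24.61, 0], [0, 0, 5.14]],
    [[-2.81, 24.61, 0], [0, 0, 5.14]],
    [[-2.81, 24.61, 0], [0, 0, 5.14]],
    [[-2.81, 24.61, 0], [0, 0, 5.14]],
    [[-2.81, 24.61, 0], [0, 0, 5.14]],
  ],
)

```text
t: 20.4
tool_pos: [536.0, 444.9, 200.8]
eef_rot: [-0.001, -0.249, 0.969, -0.0]
ft_force: [0.7, 0.3, -3.1]
gripper_width: 0.517
grasp_force: 52.9
```

move_arm(
  motion=[
    [[0, 0, 0], [0, 0, 0]],
    [[0, 0, 0], [0, 0, 0]],
    [[0, 0, 0], [0, 0, 0]],
  ],
)

```text
t: 20.78
tool_pos: [537.6, 441.6, 201.5]
eef_rot: [-0.0, -0.248, 0.969, -0.0]
ft_force: [1.0, -0.4, -3.1]
gripper_width: 0.512
grasp_force: 53.1
```

move_arm(
  motion=[
    [[0, 0.04, -1.5], [0, 0, 0]],
    [[0, 0.04, -3], [0, 0, 0]],
    [[0, 0.04, -3.6], [0, 0, 0]],
    [[0, 0.04, -4], [0, 0, 0]],
    [[0, 0.04, -4.28], [0, 0, 0]],
    [[0, 0.04, -4.28], [0, 0, 0]],
  ],
)

```text
t: 21.52
tool_pos: [537.2, 444.3, 73.8]
eef_rot: [0.0, -0.248, 0.969, 0.0]
ft_force: [0.8, 0.3, -3.5]
gripper_width: 0.511
grasp_force: 53.0
```

```bash
python3 - <<'E'
from bench import *
import cv2,numpy as np
ims=[]
for x,y in((363,200),(393,175)):
    p=read_camera('scene')['pixels'][y-35:y+35,x-35:x+35]
    ims.append(cv2.resize(p[:,:,::-1],(400,400),interpolation=cv2.INTER_CUBIC))
cv2.imwrite('pics/p3.png',np.hstack(ims))
E
```

```text
(no output)
```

View pics/p3.png

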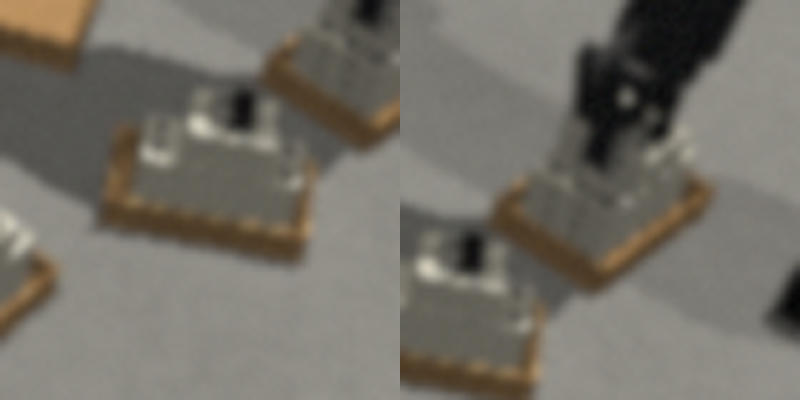

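Breaker two stands flat in tray two, and breaker three sits inside tray three's walls. I'll lower it about 3 mm and release.

move_arm(
  motion=[
    [[0, 0, -0.05], [0, 0, 0]],
    [[0, 0, -0.1], [0, 0, 0]],
    [[0, 0, -0.1], [0, 0, 0]],
  ],
)

```text
t: 22.0
tool_pos: [537.2, 444.4, 70.8]
eef_rot: [0.0, -0.249, 0.969, 0.0]
ft_force: [-1.4, 0.8, 1.6]
gripper_width: 0.509
grasp_force: 53.7
```

move_arm(
  motion=[
    [[0, 0, 0], [0, 0, 0]],
    [[0, 0, 0], [0, 0, 0]],
    [[0, 0, 0], [0, 0, 0]],
    [[0, 0, 0], [0, 0, 0]],
    [[0, 0, 0], [0, 0, 0]],
    [[0, 0, 0], [0, 0, 0]],
    [[0, 0, 0.5], [0, 0, 0]],
    [[0, 0, 2], [0, 0, 0]],
    [[0, 0, 4], [0, 0, 0]],
    [[0, 0, 4], [0, 0, 0]],
  ],
  grip=100,
)

```text
t: 23.25
tool_pos: [538.9, 445.7, 196.9]
eef_rot: [0.004, -0.248, 0.969, 0.002]
ft_force: [-0.0, -0.5, -1.3]
gripper_width: 0.998
grasp_force: 0.0
```

move_arm(
  motion=[
    [[4.71, -14.61, -2], [0, 0, -4.65]],
    [[4.71, -14.61, -2], [0, 0, -4.65]],
    [[4.71, -14.61, -2], [0, 0, -4.65]],
    [[4.71, -14.61, -2], [0, 0, -4.65]],
    [[4.71, -14.61, -2], [0, 0, -4.65]],
    [[4.71, -14.61, -2], [0, 0, -4.65]],
    [[4.71, -14.61, -2], [0, 0, -4.65]],
    [[4.71, -14.61, -2], [0, 0, -4.65]],
    [[4.71, -14.61, -2], [0, 0, -4.65]],
    [[4.71, -14.61, -2], [0, 0, -4.65]],
    [[4.71, -14.61, -2], [0, 0, -4.65]],
  ],
)

```text
t: 24.62
tool_pos: [678.2, 7.5, 130.7]
eef_rot: [0.0, 0.153, 0.988, 0.0]
ft_force: [0.3, -0.7, -0.1]
gripper_width: 0.999
grasp_force: 0.0
```

move_arm(
  motion=[
    [[0, -0.04, -1.1], [0, 0, 0]],
    [[0, -0.04, -2.12], [0, 0, 0]],
    [[0, -0.04, -2.12], [0, 0, 0]],
    [[0, -0.04, -2.12], [0, 0, 0]],
  ],
)

```text
t: 25.12
tool_pos: [678.9, 5.2, 68.1]
eef_rot: [0.001, 0.154, 0.988, 0.0]
ft_force: [0.7, -0.5, 0.2]
gripper_width: 0.997
grasp_force: 0.0
```

move_arm(
  motion=[
    [[0, 0, 0], [0, 0, 0]],
    [[0, 0, 0], [0, 0, 0]],
    [[0, 0, 0], [0, 0, 0]],
    [[0, 0, 0], [0, 0, 0]],
    [[0, 0, 0], [0, 0, 0]],
    [[0, 0, 0], [0, 0, 0]],
    [[0, 0, 0], [0, 0, 0]],
    [[0, 0, 0], [0, 0, 0]],
  ],
  grip=30,
  newtons=60,
)

```text
t: 26.12
tool_pos: [678.8, 4.8, 67.9]
eef_rot: [0.001, 0.154, 0.988, 0.0]
ft_force: [-1.7, 0.2, 8.6]
gripper_width: 0.512
grasp_force: 62.8
```

move_arm(
  motion=[
    [[0, 0, 1], [0, 0, 0]],
    [[0, 0, 2.5], [0, 0, 0]],
    [[0, 0, 4.5], [0, 0, 0]],
    [[0, 0, 4.5], [0, 0, 0]],
  ],
)

```text
t: 26.62
tool_pos: [680.2, 4.5, 206.7]
eef_rot: [0.004, 0.154, 0.988, 0.001]
ft_force: [0.1, 0.7, -6.4]
gripper_width: 0.511
grasp_force: 63.6
```

move_arm(
  motion=[
    [[-8.19, 8.27, 0], [0, 0, -1.56]],
    [[-8.19, 8.27, 0], [0, 0, -1.56]],
    [[-8.19, 8.27, 0], [0, 0, -1.56]],
    [[-8.19, 8.27, 0], [0, 0, -1.56]],
    [[-8.19, 8.27, 0], [0, 0, -1.56]],
    [[-8.19, 8.27, 0], [0, 0, -1.56]],
    [[-8.19, 8.27, 0], [0, 0, -1.56]],
    [[-8.19, 8.27, 0], [0, 0, -1.56]],
    [[-8.19, 8.27, 0], [0, 0, -1.56]],
  ],
)

```text
t: 27.75
tool_pos: [433.1, 251.9, 201.5]
eef_rot: [-0.0, 0.287, 0.958, -0.0]
ft_force: [-0.5, 0.4, -4.6]
gripper_width: 0.513
grasp_force: 63.5
```

move_arm(
  motion=[
    [[0, 0.03, -1.5], [0, 0, 0]],
    [[0, 0.03, -3], [0, 0, 0]],
    [[0, 0.03, -3.6], [0, 0, 0]],
    [[0, 0.03, -4], [0, 0, 0]],
    [[0, 0.03, -4.28], [0, 0, 0]],
    [[0, 0.03, -4.28], [0, 0, 0]],
  ],
)

```text
t: 28.5
tool_pos: [432.8, 253.6, 73.4]
eef_rot: [0.0, 0.287, 0.958, -0.0]
ft_force: [0.2, -0.3, -4.7]
gripper_width: 0.509
grasp_force: 63.5
```

```bash
python3 - <<'E'
from bench import *
import cv2,numpy as np
ims=[]
for x,y in((393,175),(328,162)):
    p=read_camera('scene')['pixels'][y-35:y+35,x-35:x+35]
    ims.append(cv2.resize(p[:,:,::-1],(400,400),interpolation=cv2.INTER_CUBIC))
cv2.imwrite('pics/p4.png',np.hstack(ims))
E
```

```text
(no output)
```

View pics/p4.png

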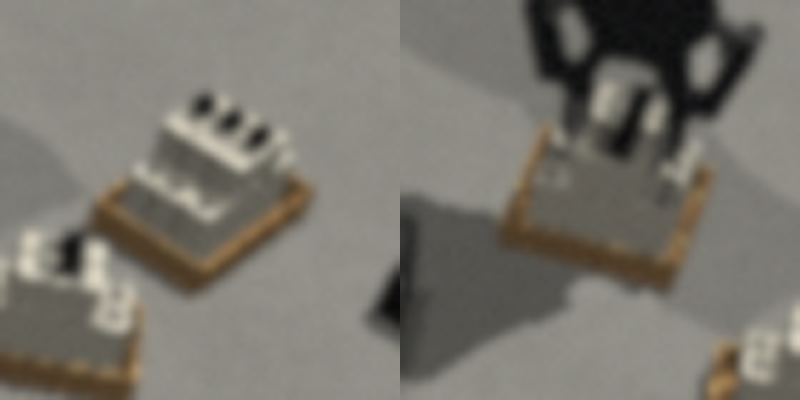

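Breaker three is flat in its tray, and breaker four is inside tray four's walls. I'll lower it, release and clear away.

move_arm(
  motion=[
    [[0, 0, -0.05], [0, 0, 0]],
    [[0, 0, -0.09], [0, 0, 0]],
    [[0, 0, -0.09], [0, 0, 0]],
  ],
)

```text
t: 28.98
tool_pos: [432.9, 253.8, 71.0]
eef_rot: [0.0, 0.287, 0.958, 0.0]
ft_force: [1.0, -0.8, 2.3]
gripper_width: 0.51
grasp_force: 64.5
```

move_arm(
  motion=[
    [[0, 0, 0], [0, 0, 0]],
    [[0, 0, 0], [0, 0, 0]],
    [[0, 0, 0], [0, 0, 0]],
    [[0, 0, 0], [0, 0, 0]],
    [[0, 0, 0], [0, 0, 0]],
    [[0, 0, 0], [0, 0, 0]],
    [[0, 0, 0.5], [0, 0, 0]],
    [[0, 0, 2], [0, 0, 0]],
    [[0, 0, 4], [0, 0, 0]],
    [[0, 0, 6], [0, 0, 0]],
    [[0, 0, 6], [0, 0, 0]],
  ],
  grip=100,
)

```text
t: 30.35
tool_pos: [434.1, 254.5, 255.9]
eef_rot: [0.002, 0.287, 0.958, 0.003]
ft_force: [0.5, -0.2, -1.9]
gripper_width: 0.997
grasp_force: 0.0
```

move_arm(
  motion=[
    [[2, -8, 2], [0, 0, 0]],
    [[2, -8, 2], [0, 0, 0]],
    [[2, -8, 2], [0, 0, 0]],
    [[2, -8, 2], [0, 0, 0]],
    [[2, -8, 2], [0, 0, 0]],
    [[2, -8, 2], [0, 0, 0]],
    [[2, -8, 2], [0, 0, 0]],
  ],
)

```text
t: 31.22
tool_pos: [492.2, 15.0, 310.3]
eef_rot: [-0.0, 0.286, 0.958, -0.0]
ft_force: [-0.1, -0.2, -0.4]
gripper_width: 0.998
grasp_force: 0.0
```

```bash
python3 - <<'E'
from bench import *
import cv2,numpy as np
a=read_camera('scene')['pixels'][130:250,100:460];b=read_camera('top')['pixels'][100:270,40:450]
cv2.imwrite('pics/f.png',np.vstack([cv2.resize(p[:,:,::-1],(800,h),interpolation=cv2.INTER_CUBIC) for p,h in((a,267),(b,332))]))
E
```

```text
(no output)
```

View pics/f.png

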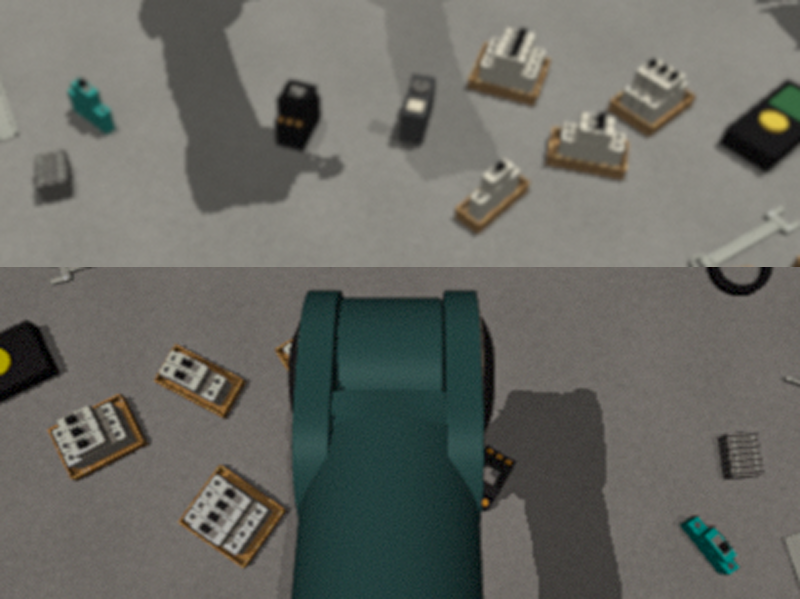

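All four breakers stand flat in their own trays. The contactor, relay and turquoise look-alike are still upright where they were.

```bash
python3 -c "
from bench import *
print(job_done())"
```

```text
the job is handed in; nothing more can be done
None
```

All four breakers are upright and flat in their matching trays, the contactor, timer relay and turquoise look-alike were left untouched, and the job was handed in at about 31 s of robot time; no verdict came back.

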